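# Brush off the guide strip inside a machined pot

### The arm

A 6-joint arm with a two-finger parallel gripper is mounted at the origin on the work surface. World frame = base frame: x ahead of the robot, y to its left, z up, the work surface at z = 0. Lengths are in mm, angles in rad, forces in N, time in s.
With the tool pointing down it reaches from about 275 to 1000 mm from the base axis. Payload 8.4 kg.
Tool frame: the origin (TCP) lies between the finger pads; the fingertips stand 17 mm ahead of it and the grasp point (between the pads) lies 2 mm behind it; z points along the fingers, y is the line along which they close (so a half turn about z gives the same grasp; the last joint's range is limited). The gripper opens to 85 mm and grips with 20 to 120 N. Pads are 22 mm wide; open, the fingers measure 114 mm over their backs; the gripper's body (76 mm by 85 mm) begins 54 mm behind the grasp point. The pads swing forward as they close: fully open they stand 13 mm farther back than shut.
Start: joints at [-1.245, 0.353, 1.633, -0, 1.155, -0.002], TCP at [201.224, -591.724, 248.281] pointing down, gripper open.
Joint ranges: [-2.63, 2.63], [-0.92, 2.1], [0.06, 2.66], [-1.3, 4.44], [0, 2.69], [-3.02, 3.02]. Speed limits (rad/s): [2.22, 2.22, 2.79, 3.14, 3.14, 3.14].

### API

Orientations are given as [roll, pitch, yaw] about the fixed x, y, z axes, in that order (R = Rz(yaw) Ry(pitch) Rx(roll)).
In Python, from rig import sense, grab_frame, sign_off gives the robot as it stands. The module is installed in compiled form; this text tells all that it offers.
- The arm moves only by the tool send_rows, never from a script. Its argument "moves" is a list that holds one entry, the list of rows, each a list of 7 numbers: the shift along the world's x, y, z in m, then the turn, a rotation vector about the world's x, y, z in rad, then the opening, from -1 (shut) to 1 (fully open). In form: [[[dx, dy, dz, rx, ry, rz, jaw], ...]]. A call has 1 to 10 rows; each row shifts and turns the commanded pose from where the row before left it; what a row does not reach is not made up. A row lasts 1/10 s, in which the tool goes at most 50 mm and 8.59 degrees, less where a joint would pass 70% of its speed; a pose out of reach is approached as far as the arm can. A call with a gripper value outside its range is refused whole. The fingers move at their own pace and stop on an object; "grip_force" is the grip in N (left out, the last holds). Time passes only in rows, so rows that do not move let the fingers close. It gives the time, the measured TCP pose, the force, the opening and the grip force at its end, in the units of the state.
- sense(): the state, without advancing time (a new reading comes with each control period).
- grab_frame(name): name is "side" or "top" or "wrist"; returns a dict with "img" (480x640x3 uint8, red, green, blue), "mtx" (3x3 intrinsics, pixels), "dist" ([k1, k2, p1, p2, k3] as OpenCV has them; the pictures are not rectified), "rvec" (rotation vector, rad) and "tvec" (3), from world to camera coordinates, as OpenCV has them; the wrist camera has in their place "T_tool_cam" (4x4, takes a point from camera to tool coordinates, whose origin is the TCP and whose axes are the flange's). Camera axes: x right, y down, z forward; pixel columns grow to the right and rows downward; lengths in mm; the calibration is good to about 2 mm. A picture is of the moment at which its call begins: read the wrist's pose just before it. There is no depth.
- sign_off(): hands the job in; it is judged then, once.
The state is a dict: "clock": time; "qpos": joint angles; "qvel": joint speeds; "joint_efforts": joint torques, N m; "eef_pos": TCP position; "tcp_rot": TCP orientation; "contact_force": force on the tool from outside, world axes, zero at the start; "wrist_torque": the same for the moment, N m; "opening": opening from 0.0 (shut) to 1.0 (fully open); "grasp_force": force on a finger pad.
Only numpy, scipy, OpenCV 4.12 (cv2) and the standard library are available. Lean on these libraries where they do the work, as an engineer would, in place of code of your own. Each camera call takes 0.05 s, during which the arm holds its last target. There are 200 camera calls.

### The job

Take the bore brush out of its slanted holder and scrub the brass guide strip inside the steel pot that has the lug, in two strokes: each time set the head down gently on the pot's bottom plate, press it lightly against the strip and brush up along it, still pressed, until the head's upper end reaches the rim. Plate and strip are set differently in every pot, so feel for them and never push hard; do not knock over or push away the jar, the bushing or the clear box, and finally stand the brush head down in its holder again and let go.

Things in the scene. Friction and masses are not known exactly. Their poses are not given: they have to be found in the camera images.
- brush: Bore brush, 201 mm long, about 60 g, round about z. Origin: centre of the head's flat lower end; z towards the handle. Along z: pale ribbed rigid cylindrical head, 22 mm diameter (0 to 36 mm); steel shank, 6 mm (36 to 92); aluminium collar, 22 mm (92 to 105); plain round wooden handle, 16 mm (105 to 201). It starts in the holder's tube, head down, leaning 25 degrees.
- brush_grip (a point): Point on the brush's axis 165 mm from the head's lower end, near the middle of the wooden handle, a good place to grip; axes as the brush.
- pot: The pot to brush: fixed, upright, round, open, of steel, on a foot 86 x 86 x 10 mm. Origin: centre of the foot's underside, z up, x to the lug. 56 mm outside, straight bore 48 mm, rim at z = 102 mm. Outside, just below the rim, one rectangular lug (14 mm wide, 30 mm tall, standing out 14 mm) on the +x side; inside on the same side is the guide strip.
- pot_low (a point): Point on the bore's axis 18 mm above the table, the lowest level of the bottom plate's top; axes as the pot (x to the lug, z up). An upright brush has room with its axis from 13 mm on the -x side of this axis up to the strip. Go in about 6 to 7 mm towards -x; at the centre the head may land on the strip.
- sleeve: The pot's wall with its guide strip; origin 10 mm above the pot's, same axes. The strip: flat brass, 3 mm thick, 14 wide, 80 tall, upright in the bore at +x, facing -x, top 1 mm below the rim. Its setting is not measured: its foot stands 0 to 6 mm in from the wall, its top leans in up to 4 mm more, so an upright head meets it with the brush axis 0 to 10 mm to +x of the centre. It does not give.
- base: The pot's foot with the flat round steel bottom plate inside the bore; origin and axes as the pot. The plate is level; the height of its top is not measured: anywhere from 18 to 38 mm above the table, different each time. It does not give, so a head driven a few mm too deep pushes on it with tens of newtons.
- pot_rim (a point): Centre of the pot's mouth, level with the rim, 102 mm above the table.
- small_pot: Another fixed steel pot, not to be brushed: no lug, narrower (42 mm outside, bore 32 mm) and lower (rim 80 mm above the table), on the same kind of foot 86 x 86 mm. Origin at the centre of the foot's underside.
- holder: Fixed grey plastic brush holder: foot 110 x 80 x 12 mm (x, y, z) with the slanted tube on it. Origin at the centre of the foot's underside, z up; the tube leans towards its -x.
- tube: The holder's tube, open at the top, 40 mm outside and 34 mm inside diameter, 109 mm long. Origin at the centre of its closed lower end, z along its axis out of its mouth, 25 degrees from vertical; inner floor at z = 5 mm, rim at z = 109 mm.
- tube_floor (a point): Centre of the tube's inner floor; the brush's lower end rests about here. Axes as the tube.
- jar: Small clear jar with a steel lid, 48 mm in diameter, 75 mm tall, loose. Origin at the centre of its underside. A bystander.
- bushing: Loose steel bushing, 34 mm in diameter, 22 mm tall. Origin at the centre of its underside. A bystander.
- slide_box: Loose clear plastic box 60 x 45 x 18 mm. Origin at the centre of its underside. A bystander.
Mind the look-alikes: they are no part of the job. Leave any black or blue look-alike of the brush alone.

How it is judged:
By the outcome, as a careful person would: the job done as asked, in the order asked, and still so for the second after the job is handed in, with the robot touching nothing.
It also fails if it takes over 72 s, if anything falls off the work surface, if the arm or the gripper's body presses on something with over 40 N, if the wrist force passes 120 N, or if a joint passes its speed limit or range.

## Working session

There is one attempt and no reset: what is moved stays moved. The work goes in short steps, Python scripts to look and compute and a tool call to move; the robot and the scene stay as the last step left them, time stands still between calls to the robot, and variables do not carry over. Pictures are saved under pics/ and viewed, at most 10 in all, crops included, and the job is handed in when it is done.

Besides the shell and the picture viewer there is one more tool, called after ">>>" in YAML: its name, and indented under it one key for each argument. send_rows: Moves the arm, as the interface text tells. Its arguments: {"type":"object","properties":{"moves":{"type":"array"},"grip_force":{"type":"number"}},"required":["moves"]}

```bash
mkdir -p pics
python3 - <<'E'
from rig import *
import cv2,numpy as np
s=sense();print({k:np.round(v,3).tolist() for k,v in s.items()})
for n in("side","top"):
    f=grab_frame(n);cv2.imwrite(f"pics/{n}0.png",f["img"][:,:,::-1])
    print(n,f["mtx"].tolist(),f["dist"],f["rvec"],f["tvec"])
f=grab_frame("wrist");print(f["mtx"].tolist(),f["dist"],f["T_tool_cam"])
E
```

```text
{'clock': 0.0, 'qpos': [-1.245, 0.354, 1.634, 0.0, 1.155, -0.002], 'qvel': [-0.0, 0.0, -0.001, -0.0, -0.002, 0.001], 'joint_efforts': [-0.002, -60.525, -34.207, -0.0, 0.009, -0.0], 'eef_pos': [201.12, -591.27, 247.557], 'tcp_rot': [-3.14, -0.0, 0.328], 'contact_force': [0.189, -0.359, -0.005], 'wrist_torque': [0.032, -0.065, -0.03], 'grasp_force': 0.0, 'opening': 1.001}
side [[607.6996179681375, 0.0, 333.6763185650995], [0.0, 607.6996179681375, 240.7953782464332], [0.0, 0.0, 1.0]] [-0.08354636  0.          0.          0.          0.        ] [ 0.82173426 -2.6309554   0.979115  ] [ 258.90606167  324.04290795 1005.14106602]
top [[554.3543367766674, 0.0, 331.33261925370846], [0.0, 554.3543367766674, 249.72897434420764], [0.0, 0.0, 1.0]] [-0.17423281  0.          0.          0.          0.        ] [ 2.17156371 -2.11793556  0.1304894 ] [-117.11553579  394.65857394 1298.45411819]
[[407.98643590550773, 0.0, 330.4112283886167], [0.0, 407.98643590550773, 237.4419872348455], [0.0, 0.0, 1.0]] [0.02300813 0.         0.         0.         0.        ] [[ 9.44394536e-04 -9.55209370e-01 -2.95929327e-01  7.65666700e+01]
 [ 9.99999530e-01  8.36784541e-04  4.90284819e-04  9.11992524e-01]
 [-2.20695567e-04 -2.95929651e-01  9.55209711e-01 -1.25573535e+02]
 [ 0.00000000e+00  0.00000000e+00  0.00000000e+00  1.00000000e+00]]
```

View pics/side0.png

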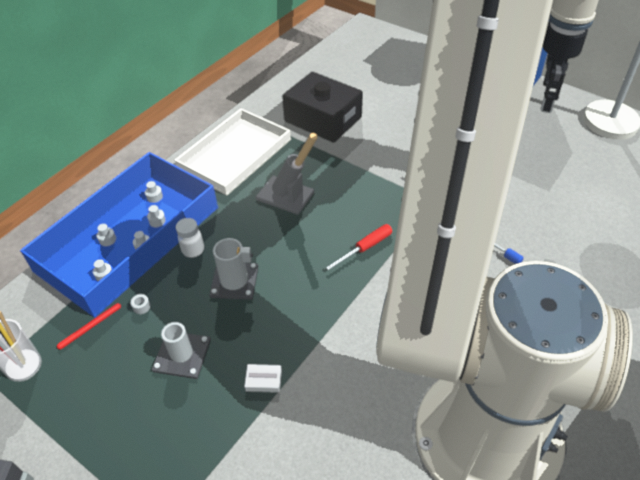

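View pics/top0.png

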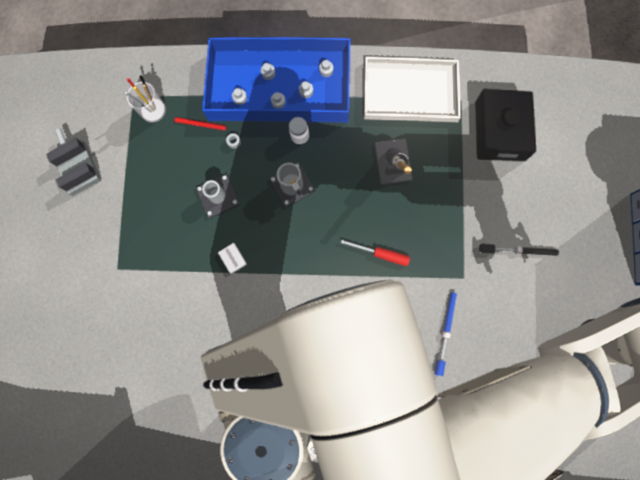

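Side view: lugged pot rim ≈(230,246), small pot (178,345), holder foot ≈(287,193), wooden handle top ≈(313,136). Top view: pot rim ≈(289,175), holder ≈(395,162), handle end ≈(407,169), jar (299,130), bushing (233,141), clear box (232,258). The blue/black/red look-alikes lie elsewhere.

```bash
cat > h.py <<'E'
from rig import *
import cv2,numpy as np
from scipy.spatial.transform import Rotation as R
def cam(n):
    s=sense();f=grab_frame(n)
    if n=="wrist":
        T=np.eye(4);T[:3,:3]=R.from_euler('xyz',s["tcp_rot"]).as_matrix();T[:3,3]=s["eef_pos"]
        C=T@f["T_tool_cam"]
    else:
        C=np.eye(4);C[:3,:3]=cv2.Rodrigues(f["rvec"])[0];C[:3,3]=np.ravel(f["tvec"]);C=np.linalg.inv(C)
    return dict(K=f["mtx"],d=np.array(f["dist"],float),C=C,img=f["img"])
def save(n,name):
    c=cam(n);np.save(f"pics/{name}.npy",c,allow_pickle=True);cv2.imwrite(f"pics/{name}.png",c["img"][:,:,::-1]);return c
def load(name): return np.load(f"pics/{name}.npy",allow_pickle=True).item()
def ray(c,p):
    u=cv2.undistortPoints(np.array([[p]],float),c["K"],c["d"])[0,0]
    d=c["C"][:3,:3]@[u[0],u[1],1];return c["C"][:3,3],d/np.linalg.norm(d)
def atz(c,p,z):
    o,d=ray(c,p);return o+d*(z-o[2])/d[2]
def tri(*cp):
    A=0;b=0
    for c,p in cp:
        o,d=ray(c,p);M=np.eye(3)-np.outer(d,d);A=A+M;b=b+M@o
    x=np.linalg.solve(A,b);e=[np.linalg.norm(np.cross(x-ray(c,p)[0],ray(c,p)[1])) for c,p in cp]
    return x.round(1),np.round(e,1)
def proj(c,X):
    W=np.linalg.inv(c["C"]);return cv2.projectPoints(np.atleast_2d(np.array(X,float)),cv2.Rodrigues(W[:3,:3])[0],W[:3,3],c["K"],c["d"])[0][:,0]
E
python3 - <<'E'
from h import *
s=save("side","side1");t=save("top","top1")
for n,a,b in[("handle end",(314,135),(408,169)),("pot rim",(230,246),(289,175)),("small rim",(174,329),(211,187)),("jar lid",(187,226),(298,127)),("bushing",(140,300),(233,139)),("box",(263,372),(232,257)),("holder foot",(287,197),(394,160))]:print(n,*tri((s,a),(t,b)))
E
```

```text
handle end [ 549.5 -268.6  201.9] [1. 1.]
pot rim [556.4  -7.1 109.8] [0. 0.]
small rim [530.5 177.9  83.9] [1.3 1.3]
jar lid [687.9 -19.5  72.3] [1.4 1.4]
bushing [671.7 146.1  20.1] [0.6 0.6]
box [374.3 131.4  24.6] [0.1 0.1]
holder foot [ 631.7 -260.6  -10.7] [3.6 3.6]
```

>>> send_rows:
  moves:
    - [[0.032,0.03,0.015,0,0,0,1],[0.032,0.03,0.015,0,0,0,1],[0.032,0.03,0.015,0,0,0,1],[0.032,0.03,0.015,0,0,0,1],[0.032,0.03,0.015,0,0,0,1],[0.032,0.03,0.015,0,0,0,1],[0.032,0.03,0.015,0,0,0,1],[0.032,0.03,0.015,0,0,0,1],[0.032,0.03,0.015,0,0,0,1],[0.032,0.03,0.015,0,0,0,1]]

```text
clock: 1.25
eef_pos: [522.3, -290.2, 399.0]
tcp_rot: [3.141, -0.0, 0.328]
contact_force: [0.6, -0.7, 0.0]
opening: 0.998
grasp_force: 0.0
```

Run:
```python
from h import *
save("wrist","w1");s=sense();print(s["clock"],s["eef_pos"],s["tcp_rot"],s["qpos"])
```

```text
1.3 [ 527.05175807 -286.42920684  401.46057583] [ 3.14095449 -0.00596315  0.33025791] [-0.50246747  0.20575217  1.49686442  0.00401921  1.43449266  0.73753564]
```

>>> send_rows:
  moves:
    - [[0.0,0.04,0,0,0,-0.066,1],[0.0,0.04,0,0,0,-0.066,1],[0.0,0.04,0,0,0,-0.066,1],[0.0,0.04,0,0,0,-0.066,1],[0.0,0.04,0,0,0,-0.066,1],[0,0,0,0,0,0,1]]

```text
clock: 1.9
eef_pos: [520.9, -88.1, 398.3]
tcp_rot: [-3.14, -0.0, -0.001]
contact_force: [0.3, 0.0, 0.2]
opening: 0.998
grasp_force: 0.0
```

Run:
```python
from h import *
save("wrist","w2");s=sense();print(s["clock"],s["eef_pos"],s["tcp_rot"],s["qpos"])
cv2.imwrite("pics/w12.png",cv2.resize(np.vstack([load("w1")["img"],load("w2")["img"]])[:,:,::-1],None,fx=.62,fy=.62,interpolation=cv2.INTER_AREA))
```

```text
1.95 [521.04634393 -90.01254914 398.3292431 ] [-3.14151323e+00 -1.24383632e-04  1.03458790e-03] [-1.73963356e-01  8.79178600e-02  1.64156842e+00  1.01135930e-04
  1.41199771e+00  1.39578239e+00]
```

View pics/w12.png

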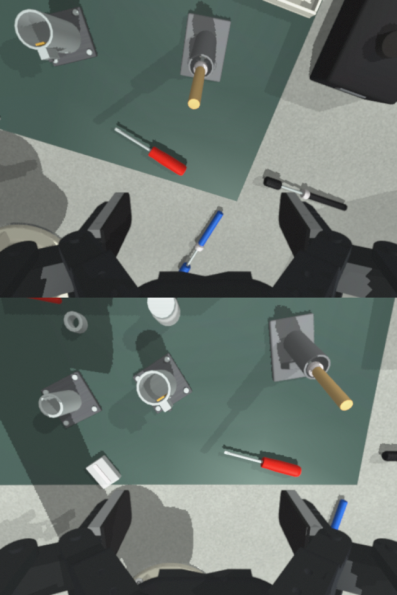

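w1/w2: the lugged pot (brass strip visible inside on the side nearest the robot, lug towards −x) and the holder with the wooden handle leaning towards the robot are clearly seen; in w2 (full-res) pot rim ≈(248,145), handle end ≈(558,173), tube mouth ≈(508,108).

Run:
```python
from h import *
i=load("w2")["img"][:,:,::-1]
k=2.85
a=cv2.resize(i[15:205,425:580],None,fx=k,fy=k,interpolation=cv2.INTER_CUBIC)
b=cv2.resize(i[70:260,205:330],None,fx=k,fy=k,interpolation=cv2.INTER_CUBIC)
def grid(a,x0,y0):
    for v in range(0,700,20):
        x=int((v-x0)*k);y=int((v-y0)*k)
        if 0<=x<a.shape[1]: cv2.line(a,(x,0),(x,6),(0,255,255),1);cv2.putText(a,str(v),(x,16),0,.35,(0,255,255),1)
        if 0<=y<a.shape[0]: cv2.line(a,(0,y),(6,y),(0,255,255),1);cv2.putText(a,str(v),(8,y+4),0,.35,(0,255,255),1)
    return a
cv2.imwrite("pics/w2c.png",np.hstack([grid(a,425,15),grid(b,205,70)]))
```

```text
(no output)
```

View pics/w2c.png

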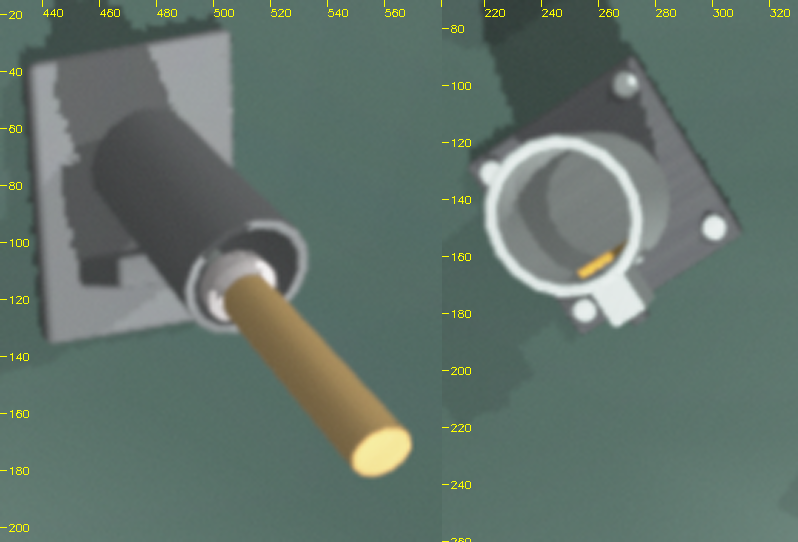

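Run:
```python
from h import *
c=load("w2");t=load("top1");s=load("side1")
p=atz(c,(247.6,146),102);l=atz(c,(271.7,179.8),100)
print("pot",p,"lug",l,np.degrees(np.arctan2(*(l-p)[[1,0]])),np.linalg.norm((l-p)[:2]))
F=[atz(c,q,12) for q in[(435.5,38.5),(505,25.5),(441.8,135.3)]]
print("foot",np.round(F,1),"ctr",(F[1]+F[2])/2,[np.linalg.norm(F[0]-F[i]) for i in(1,2)], [np.degrees(np.arctan2(*(F[i]-F[0])[[1,0]])) for i in (1,2)])
print("handle end tri",tri((c,(558.7,173.6)),(t,(408,169)),(s,(314,135))),"z200",atz(c,(558.7,173.6),200))
for z in(110,115,120):print("mouth",z,atz(c,(511.7,111.8),z))
print("rim tri",tri((c,(247.6,146)),(t,(289,175)),(s,(230,246))))
```

```text
pot [563.72762618  -4.57206451 102.        ] lug [529.21752738 -27.12110341 100.        ] -146.83923585992116 41.22385322652868
foot [[ 675.4 -207.3   12. ]
 [ 688.  -283.8   12. ]
 [ 569.1 -223.5   12. ]] ctr [ 628.56139944 -253.64949949   12.        ] [np.float64(77.56865606195356), np.float64(107.46844843757967)] [np.float64(-80.6617040601209), np.float64(-171.34492295819192)]
handle end tri (array([ 549.9, -268.5,  201. ]), array([1. , 0.7, 1.4])) z200 [ 550.02024742 -267.9165733   200.        ]
mouth 110 [ 596.27758682 -262.88018784  110.        ]
mouth 115 [ 596.29442986 -260.77835262  115.        ]
mouth 120 [ 596.3112729  -258.67651741  120.        ]
rim tri (array([560.4,  -7.1, 105.1]), array([4.1, 2.6, 2.7]))
```

Crop of w2: pot rim centre ≈(247.6,146), lug end ≈(271.7,180), brass strip ≈(259,161); tube mouth centre ≈(512,112), handle end centre ≈(559,174), holder-foot corners as used. Geometry agrees (handle end z≈201). Go to a coaxial stand-off 80 mm above the grip point.

>>> send_rows:
  moves:
    - [[0.002,-0.03,-0.0266,0.0059,-0.0725,0.0267,1],[0.002,-0.03,-0.0266,0.0059,-0.0725,0.0267,1],[0.002,-0.03,-0.0266,0.0059,-0.0725,0.0267,1],[0.002,-0.03,-0.0266,0.0059,-0.0725,0.0267,1],[0.002,-0.03,-0.0266,0.0059,-0.0725,0.0267,1],[0.002,-0.03,-0.0266,0.0059,-0.0725,0.0267,1],[0,0,0,0,0,0,1],[0,0,0,0,0,0,1]]

```text
clock: 2.75
eef_pos: [532.0, -272.4, 238.5]
tcp_rot: [-3.139, -0.432, 0.155]
contact_force: [0.3, -0.7, 0.3]
opening: 1.004
grasp_force: 0.0
```

Run:
```python
from h import *
c=save("wrist","w3");s=sense();print(s["clock"],s["eef_pos"],s["tcp_rot"],s["qpos"])
t=save("top","top3")
i=c["img"];hsv=cv2.cvtColor(i,cv2.COLOR_RGB2HSV)
# predicted points of the brush
a=np.array([-.417,-.068,.906]);e=np.array([550,-268,200.5])
o=i[:,:,::-1].copy()
for k in(0,36,96,96+104-201+0): 
    x=proj(c,e-a*k)[0];print(k,x);cv2.circle(o,tuple(int(v) for v in x),3,(0,0,255),-1)
cv2.imwrite("pics/w3o.png",o)
```

```text
2.8 [ 532.96868803 -271.79285357  239.6333326 ] [-3.13981825 -0.43325709  0.15741288] [-0.63891709  0.19519048  1.94581821  0.46130988  0.74363213  0.47179101]
0 [325.4133098  288.61394101]
36 [326.25463462 260.15269007]
96 [327.1866829  228.59147395]
-1 [325.38536521 289.55882918]
```

View pics/w3o.png

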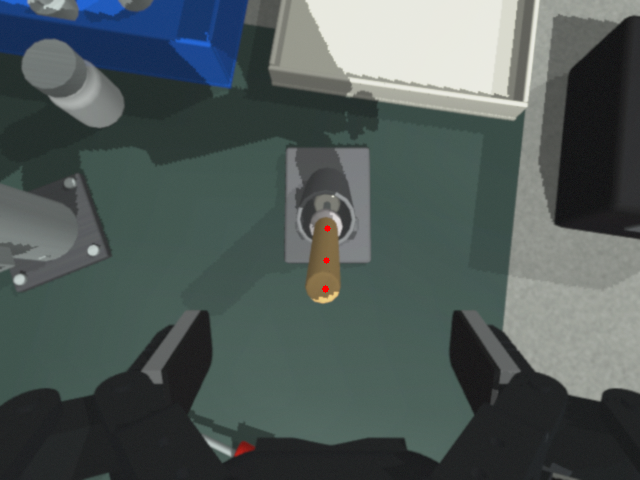

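The red prediction dots sit on the handle (end centre ≈(323,290)), centred between the fingers. Descend and grip.

>>> send_rows:
  moves:
    - [[0.0067,0.0013,-0.0145,0,0,0,1],[0.0067,0.0013,-0.0145,0,0,0,1],[0.0067,0.0013,-0.0145,0,0,0,1],[0.0067,0.0013,-0.0145,0,0,0,1],[0.0067,0.0013,-0.0145,0,0,0,1],[0,0,0,0,0,0,-1],[0,0,0,0,0,0,-1],[0,0,0,0,0,0,-1],[0,0,0,0,0,0,-1],[0,0,0,0,0,0,-1]]
  grip_force: 60

```text
clock: 3.85
eef_pos: [566.8, -264.6, 167.6]
tcp_rot: [-3.141, -0.435, 0.16]
contact_force: [-2.9, 2.1, 7.7]
opening: 0.172
grasp_force: 58.3
```

>>> send_rows:
  moves:
    - [[0,0,0,0,0,0,-1],[0,0,0,0,0,0,-1],[0,0,0,0,0,0,-1]]

```text
clock: 4.15
eef_pos: [566.8, -264.5, 167.7]
tcp_rot: [-3.141, -0.435, 0.16]
contact_force: [-4.5, 0.1, 6.3]
opening: 0.171
grasp_force: 58.3
```

>>> send_rows:
  moves:
    - [[-0.0036,-0.0006,0.0126,0,0,0,-1],[-0.0054,-0.0009,0.0118,0,0,0,-1],[-0.0054,-0.0009,0.0118,0,0,0,-1],[-0.0054,-0.0009,0.0118,0,0,0,-1],[-0.0054,-0.0009,0.0118,0,0,0,-1],[-0.0054,-0.0009,0.0118,0,0,0,-1],[-0.0054,-0.0009,0.0118,0,0,0,-1],[-0.0054,-0.0009,0.0118,0,0,0,-1],[-0.0054,-0.0009,0.0118,0,0,0,-1],[-0.0054,-0.0009,0.0118,0,0,0,-1]]

```text
clock: 5.15
eef_pos: [514.0, -273.1, 286.6]
tcp_rot: [-3.14, -0.434, 0.16]
contact_force: [0.3, -0.2, -0.5]
opening: 0.171
grasp_force: 58.9
```

Run:
```python
from h import *
s=sense();print(s["clock"],s["eef_pos"],s["tcp_rot"],s["qpos"],s["contact_force"],s["opening"])
# target: upright, tool y along +-lug direction (-147deg); candidates
R0=R.from_euler('xyz',s["tcp_rot"])
for yaw in(np.radians(-147+90),np.radians(-147-90+360)):
    Rt=R.from_euler('xyz',[np.pi,0,yaw]);v=(Rt*R0.inv()).as_rotvec();print(np.degrees(yaw),Rt.as_matrix()[:,1],v,np.linalg.norm(v))
c=load("w2")
B=[(205+(x-442)/2.85,70+y/2.85) for x,y in[(625,83),(714,228),(584,311),(490,174)]]
P=np.array([atz(c,b,12) for b in B]);print(P.round(1),P.mean(0)) 
for i in range(4):
    d=P[(i+1)%4]-P[i];print(np.degrees(np.arctan2(d[1],d[0])),np.linalg.norm(d))
```

```text
5.15 [ 514.02667516 -273.07017553  286.62942111] [-3.1400655  -0.43399197  0.15971589] [-0.66522927  0.11686573  1.92410367  0.42756392  0.84407246  0.50011626] [ 0.25313944 -0.17178147 -0.494628  ] 0.17141969737388982
-57.00000000000001 [-8.38670568e-01 -5.44639035e-01  1.22464680e-16] [ 0.18458332  0.4199739  -1.13586829] 1.225008512242075
123.00000000000001 [8.38670568e-01 5.44639035e-01 1.22464680e-16] [-0.46991207  0.20653172  1.95070918] 2.0171115537909956
[[610.8 -15.6  12. ]
 [551.8 -51.2  12. ]
 [515.8   6.9  12. ]
 [574.1  43.5  12. ]] [563.12728895  -4.11978621  12.        ]
-148.8415949643148 68.96072938180114
121.74678678695805 68.32468850165873
32.15416628937694 68.83149525709038
-58.14826965862279 69.52235974079686
```

>>> send_rows:
  moves:
    - [[0.0039,0.0194,0.004,0.0136,0.0299,-0.0828,-1],[0.0039,0.0194,0.004,0.0136,0.0299,-0.0828,-1],[0.0039,0.0194,0.004,0.0136,0.0299,-0.0828,-1],[0.0039,0.0194,0.004,0.0136,0.0299,-0.0828,-1],[0.0039,0.0194,0.004,0.0136,0.0299,-0.0828,-1],[0.0039,0.0194,0.004,0.0136,0.0299,-0.0828,-1],[0.0039,0.0194,0.0,0.0136,0.0299,-0.0828,-1],[0.0039,0.0194,0.0,0.0136,0.0299,-0.0828,-1],[0.0039,0.0194,0.0,0.0136,0.0299,-0.0828,-1],[0.0039,0.0194,0.0,0.0136,0.0299,-0.0828,-1]]

```text
clock: 6.15
eef_pos: [553.4, -78.3, 310.3]
tcp_rot: [-3.088, -0.118, -0.694]
contact_force: [-0.1, -0.3, -1.0]
opening: 0.168
grasp_force: 59.0
```

>>> send_rows:
  moves:
    - [[0.0039,0.0194,0,0.0136,0.0299,-0.0828,-1],[0.0039,0.0194,0,0.0136,0.0299,-0.0828,-1],[0.0039,0.0194,0,0.0136,0.0299,-0.0828,-1],[0.0039,0.0194,0,0.0136,0.0299,-0.0828,-1],[0,0,0,0,0,0,-1],[0,0,0,0,0,0,-1]]

```text
clock: 6.75
eef_pos: [569.1, -1.6, 309.8]
tcp_rot: [-3.142, -0.001, -1.016]
contact_force: [0.3, -0.9, -0.2]
opening: 0.169
grasp_force: 59.0
```

Run:
```python
from h import *
c=save("wrist","w4");save("top","top4");save("side","side4");s=sense();print(s["clock"],s["eef_pos"],s["tcp_rot"],s["qpos"],s["contact_force"])
k=1
o=c["img"][:,:,::-1].copy()
T=R.from_euler('xyz',s["tcp_rot"]).as_matrix()
E=s["eef_pos"]+T[:,2]*163
print("tool z",T[:,2],"y",T[:,1],"tip",E)
th=np.linspace(0,2*np.pi,60)
def circ(p,r,z,col):
    for q in proj(c,np.c_[p[0]+r*np.cos(th),p[1]+r*np.sin(th),0*th+z]): cv2.circle(o,tuple(int(v) for v in q),1,col,-1)
circ((563.3,-4.3),28,102,(0,0,255));circ((563.3,-4.3),24,102,(0,255,0));circ(E,11,E[2],(255,0,255))
cv2.imwrite("pics/w4o.png",o)
```

```text
6.9 [568.7412753   -2.16847084 309.84372731] [-3.14122632e+00 -5.56177127e-04 -1.01827642e+00] [-6.29129329e-03  2.11238758e-01  1.68601819e+00 -2.92877146e-04
  1.24373023e+00  2.58287536e+00] [-0.1996989  -0.03020599 -0.48745064]
tool z [ 6.03727146e-04 -2.81155190e-04 -9.99999778e-01] y [-8.51204528e-01 -5.24833991e-01 -3.66335561e-04] tip [568.83968282  -2.21429913 146.84376346]
```

View pics/w4o.png

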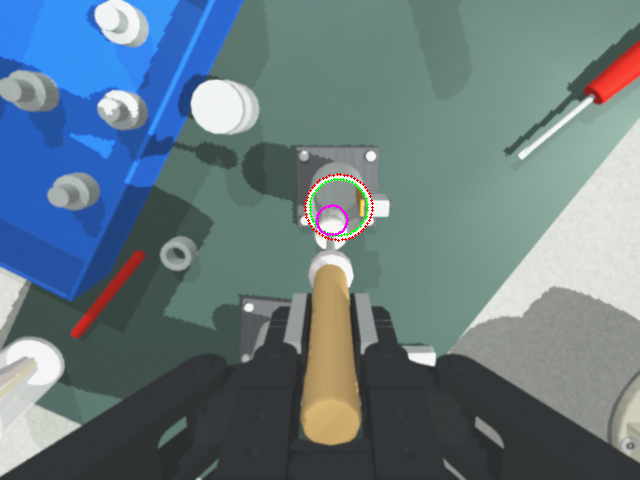

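The red/green projected circles fit the pot rim at (340,207) well, lug straight to the right; the brush hangs with head near (330,232). Check its tilt in a close crop.

Run:
```python
from h import *
c=load("w4");s=sense()
T=R.from_euler('xyz',s["tcp_rot"]).as_matrix();E=s["eef_pos"]+T[:,2]*163
k=5;x0,y0=290,160
o=cv2.resize(c["img"][y0:y0+120,x0:x0+100,::-1],None,fx=k,fy=k,interpolation=cv2.INTER_CUBIC)
th=np.linspace(0,2*np.pi,100)
for z,r,col in((0,11,(255,0,255)),(36,11,(255,255,0)),(92,11,(0,0,255)),(105,11,(0,255,0))):
    for q in proj(c,E-T[:,2]*z+np.c_[r*np.cos(th),r*np.sin(th),0*th]):cv2.circle(o,(int((q[0]-x0+.5)*k),int((q[1]-y0+.5)*k)),1,col,-1)
cs=load("side4");x=proj(cs,[E,E+[0,0,165]]).astype(int);print(x)
x1,y1=x[0][0]-30,x[0][1]-90
p=cv2.resize(cs["img"][y1:y1+120,x1:x1+60,::-1],None,fx=k,fy=k,interpolation=cv2.INTER_CUBIC)
for z,r,col in((0,11,(255,0,255)),(36,11,(255,255,0)),(92,11,(0,0,255)),(105,11,(0,255,0))):
    for q in proj(cs,E-T[:,2]*z+np.c_[r*np.cos(th),r*np.sin(th),0*th]):cv2.circle(p,(int((q[0]-x1+.5)*k),int((q[1]-y1+.5)*k)),1,col,-1)
cv2.imwrite("pics/w4c.png",np.hstack([o,p]))
```

```text
[[220 231]
 [205 164]]
```

View pics/w4c.png

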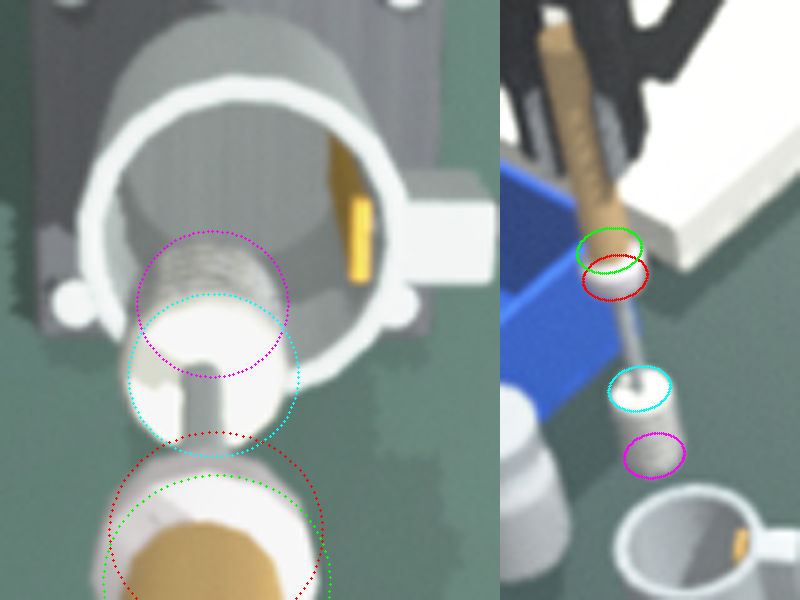

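Head, collar and shank coincide with prediction within ~1 mm, brush upright, brass strip's inner face ≈18 mm from the bore axis at the top. Enter the pot to just above the highest possible plate level.

>>> send_rows:
  moves:
    - [[-0.0005,0.001,-0.01,0,0,0,-1],[0,0,-0.0105,0,0,0,-1],[0,0,-0.0105,0,0,0,-1],[0,0,-0.0105,0,0,0,-1],[0,0,-0.0105,0,0,0,-1],[0,0,-0.0105,0,0,0,-1],[0,0,-0.0105,0,0,0,-1],[0,0,-0.0105,0,0,0,-1],[0,0,-0.0105,0,0,0,-1],[0,0,-0.0105,0,0,0,-1]]

```text
clock: 7.9
eef_pos: [568.7, -0.4, 204.3]
tcp_rot: [-3.141, -0.0, -1.019]
contact_force: [-0.7, 0.9, -0.6]
opening: 0.173
grasp_force: 59.0
```

>>> send_rows:
  moves:
    - [[0,0,0,0,0,0,-1],[0,0,-0.001,0,0,0,-1],[0,0,-0.001,0,0,0,-1]]

```text
clock: 8.2
eef_pos: [569.0, -0.4, 203.6]
tcp_rot: [-3.14, -0.001, -1.019]
contact_force: [0.2, -0.2, -0.6]
opening: 0.168
grasp_force: 59.0
```

>>> send_rows:
  moves:
    - [[0,0,-0.001,0,0,0,-1],[0,0,-0.001,0,0,0,-1],[0,0,0,0,0,0,-1]]

```text
clock: 8.5
eef_pos: [568.7, -0.4, 201.3]
tcp_rot: [-3.141, -0.0, -1.019]
contact_force: [-0.5, -0.3, -1.9]
opening: 0.167
grasp_force: 59.0
```

>>> send_rows:
  moves:
    - [[0,0,-0.001,0,0,0,-1],[0,0,-0.001,0,0,0,-1],[0,0,0,0,0,0,-1]]

```text
clock: 8.8
eef_pos: [568.6, -0.4, 199.0]
tcp_rot: [-3.141, 0.0, -1.019]
contact_force: [-0.1, -0.1, -1.2]
opening: 0.17
grasp_force: 59.0
```

>>> send_rows:
  moves:
    - [[0,0,-0.001,0,0,0,-1],[0,0,-0.001,0,0,0,-1],[0,0,0,0,0,0,-1]]

```text
clock: 9.1
eef_pos: [568.6, -0.4, 197.0]
tcp_rot: [-3.141, 0.0, -1.019]
contact_force: [0.6, -0.0, -1.7]
opening: 0.172
grasp_force: 59.0
```

>>> send_rows:
  moves:
    - [[0,0,-0.001,0,0,0,-1],[0,0,-0.001,0,0,0,-1],[0,0,0,0,0,0,-1]]

```text
clock: 9.4
eef_pos: [568.6, -0.4, 195.0]
tcp_rot: [-3.141, 0.0, -1.019]
contact_force: [-0.1, -0.2, -0.7]
opening: 0.175
grasp_force: 59.0
```

>>> send_rows:
  moves:
    - [[0,0,-0.001,0,0,0,-1],[0,0,-0.001,0,0,0,-1],[0,0,0,0,0,0,-1]]

```text
clock: 9.7
eef_pos: [568.6, -0.4, 193.0]
tcp_rot: [-3.141, 0.0, -1.019]
contact_force: [0.6, 0.0, -1.2]
opening: 0.164
grasp_force: 59.0
```

>>> send_rows:
  moves:
    - [[0,0,-0.001,0,0,0,-1],[0,0,-0.001,0,0,0,-1],[0,0,0,0,0,0,-1]]

```text
clock: 10.0
eef_pos: [568.5, -0.4, 191.0]
tcp_rot: [-3.141, 0.0, -1.019]
contact_force: [0.1, 0.8, -0.6]
opening: 0.166
grasp_force: 59.0
```

>>> send_rows:
  moves:
    - [[0,0,-0.001,0,0,0,-1],[0,0,-0.001,0,0,0,-1],[0,0,0,0,0,0,-1]]

```text
clock: 10.3
eef_pos: [568.5, -0.4, 189.0]
tcp_rot: [-3.142, 0.0, -1.019]
contact_force: [0.9, -0.8, -1.1]
opening: 0.171
grasp_force: 59.0
```

>>> send_rows:
  moves:
    - [[0,0,-0.001,0,0,0,-1],[0,0,-0.001,0,0,0,-1],[0,0,0,0,0,0,-1]]

```text
clock: 10.6
eef_pos: [568.6, -0.4, 187.0]
tcp_rot: [-3.141, 0.0, -1.019]
contact_force: [0.7, -0.7, 0.1]
opening: 0.171
grasp_force: 59.0
```

>>> send_rows:
  moves:
    - [[0,0,-0.001,0,0,0,-1],[0,0,0,0,0,0,-1]]

```text
clock: 10.8
eef_pos: [568.6, -0.4, 186.1]
tcp_rot: [-3.141, 0.0, -1.019]
contact_force: [-0.3, 0.2, -1.9]
opening: 0.168
grasp_force: 59.0
```

>>> send_rows:
  moves:
    - [[0,0,-0.001,0,0,0,-1],[0,0,-0.001,0,0,0,-1],[0,0,0,0,0,0,-1]]

```text
clock: 11.1
eef_pos: [568.5, -0.4, 184.0]
tcp_rot: [-3.141, 0.0, -1.019]
contact_force: [-0.4, 0.2, -1.0]
opening: 0.172
grasp_force: 59.0
```

>>> send_rows:
  moves:
    - [[0,0,-0.001,0,0,0,-1],[0,0,-0.001,0,0,0,-1],[0,0,0,0,0,0,-1]]

```text
clock: 11.4
eef_pos: [568.6, -0.4, 182.0]
tcp_rot: [-3.141, 0.0, -1.019]
contact_force: [-0.2, 0.1, -0.5]
opening: 0.171
grasp_force: 59.0
```

>>> send_rows:
  moves:
    - [[0,0,-0.001,0,0,0,-1],[0,0,0,0,0,0,-1]]

```text
clock: 11.6
eef_pos: [568.6, -0.4, 181.0]
tcp_rot: [-3.141, 0.0, -1.019]
contact_force: [-0.4, -0.9, -0.3]
opening: 0.173
grasp_force: 59.0
```

>>> send_rows:
  moves:
    - [[0,0,-0.001,0,0,0,-1],[0,0,0,0,0,0,-1]]

```text
clock: 11.8
eef_pos: [569.0, -0.4, 180.7]
tcp_rot: [-3.141, -0.001, -1.019]
contact_force: [-1.1, 0.1, 3.7]
opening: 0.17
grasp_force: 59.6
```

>>> send_rows:
  moves:
    - [[-0.0008,-0.0005,0.0005,0,0,0,-1],[-0.0009,-0.0005,0,0,0,0,-1],[-0.0008,-0.0005,0,0,0,0,-1],[-0.0009,-0.0005,0,0,0,0,-1],[-0.0008,-0.0005,0,0,0,0,-1],[0,0,0,0,0,0,-1]]

```text
clock: 12.4
eef_pos: [564.5, -3.0, 180.8]
tcp_rot: [-3.141, -0.0, -1.019]
contact_force: [1.4, 0.2, 1.4]
opening: 0.17
grasp_force: 59.3
```

>>> send_rows:
  moves:
    - [[-0.0009,-0.0005,0,0,0,0,-1],[-0.0008,-0.0005,0,0,0,0,-1],[0,0,0,0,0,0,-1]]

```text
clock: 12.7
eef_pos: [562.8, -4.0, 180.8]
tcp_rot: [-3.141, -0.0, -1.019]
contact_force: [0.6, -0.5, 2.4]
opening: 0.17
grasp_force: 59.4
```

>>> send_rows:
  moves:
    - [[-0.0009,-0.0005,0,0,0,0,-1],[-0.0008,-0.0005,0,0,0,0,-1],[0,0,0,0,0,0,-1]]

```text
clock: 13.0
eef_pos: [561.0, -5.0, 180.8]
tcp_rot: [-3.141, -0.0, -1.019]
contact_force: [1.1, 1.5, 2.1]
opening: 0.168
grasp_force: 59.4
```

>>> send_rows:
  moves:
    - [[-0.0009,-0.0005,0,0,0,0,-1],[-0.0008,-0.0005,0,0,0,0,-1],[0,0,0,0,0,0,-1]]

```text
clock: 13.3
eef_pos: [559.3, -6.0, 180.8]
tcp_rot: [-3.141, -0.0, -1.019]
contact_force: [1.9, 1.2, 2.9]
opening: 0.173
grasp_force: 59.5
```

>>> send_rows:
  moves:
    - [[-0.0009,-0.0005,0,0,0,0,-1],[0,0,0,0,0,0,-1],[0,0,0,0,0,0,-1]]

```text
clock: 13.6
eef_pos: [558.5, -6.5, 180.7]
tcp_rot: [-3.141, -0.0, -1.019]
contact_force: [1.6, 1.2, 3.7]
opening: 0.173
grasp_force: 59.6
```

>>> send_rows:
  moves:
    - [[-0.0008,-0.0005,0,0,0,0,-1],[-0.0009,-0.0005,0,0,0,0,-1],[0,0,0,0,0,0,-1]]

```text
clock: 13.9
eef_pos: [556.8, -7.5, 180.8]
tcp_rot: [-3.141, -0.0, -1.019]
contact_force: [2.0, 0.9, 2.8]
opening: 0.168
grasp_force: 59.7
```

>>> send_rows:
  moves:
    - [[-0.0009,-0.0005,0,0,0,0,-1],[0,0,0,0,0,0,-1]]

```text
clock: 14.1
eef_pos: [555.9, -7.9, 180.8]
tcp_rot: [-3.141, -0.0, -1.019]
contact_force: [1.9, 0.4, 3.6]
opening: 0.172
grasp_force: 59.7
```

```bash
python3 -c "
from rig import sense
s=sense();print(s['eef_pos'],s['contact_force'],s['wrist_torque'])"
```

```text
[555.8781286   -7.91622611 180.75163787] [1.9454486  0.38793493 3.59521147] [ 0.38873334 -0.63195354 -0.01219036]
```

>>> send_rows:
  moves:
    - [[-0.0009,-0.0005,0,0,0,0,-1],[0,0,0,0,0,0,-1]]

```text
clock: 14.3
eef_pos: [555.1, -8.4, 180.8]
tcp_rot: [-3.141, -0.0, -1.019]
contact_force: [2.4, 1.7, 4.1]
opening: 0.171
grasp_force: 59.8
```

```bash
python3 -c "
from rig import sense
s=sense();print(s['eef_pos'],s['contact_force'],s['wrist_torque'])"
```

```text
[555.10847592  -8.40860583 180.77408601] [2.44415325 1.69825574 4.1425976 ] [ 0.45208867 -0.82325351 -0.00879065]
```

>>> send_rows:
  moves:
    - [[-0.0009,-0.0005,0,0,0,0,-1],[0,0,0,0,0,0,-1]]

```text
clock: 14.5
eef_pos: [554.5, -8.8, 180.8]
tcp_rot: [-3.14, -0.0, -1.019]
contact_force: [4.6, 3.2, 2.0]
opening: 0.175
grasp_force: 60.1
```

```bash
python3 -c "
from rig import sense
s=sense();print(s['eef_pos'],s['contact_force'],s['wrist_torque'])"
```

```text
[554.52105424  -8.75891791 180.81276685] [4.62825647 3.23274312 2.01820204] [ 0.78675493 -1.27281158  0.03743743]
```

Touching plate and strip (~5 N lateral). Brush up, following the lean.

>>> send_rows:
  moves:
    - [[0.0001,0.0001,0.003,0,0,0,-1],[0.0001,0,0.003,0,0,0,-1],[0.0001,0.0001,0.003,0,0,0,-1]]

```text
clock: 14.8
eef_pos: [554.2, -8.4, 189.0]
tcp_rot: [-3.141, 0.001, -1.019]
contact_force: [4.0, 2.7, -3.9]
opening: 0.168
grasp_force: 59.7
```

```bash
python3 -c "
from rig import sense
s=sense();print(s['eef_pos'],s['contact_force'],s['wrist_torque'])"
```

```text
[554.18329333  -8.4289468  188.99821776] [ 3.95433087  2.74901163 -3.94210378] [ 8.77299511e-01 -1.50565709e+00  1.42898130e-03]
```

>>> send_rows:
  moves:
    - [[0.0001,0.0001,0.003,0,0,0,-1],[0.0001,0,0.003,0,0,0,-1],[0.0001,0.0001,0.003,0,0,0,-1],[0.0001,0.0001,0.003,0,0,0,-1]]

```text
clock: 15.2
eef_pos: [554.4, -8.2, 200.9]
tcp_rot: [3.141, 0.001, -1.019]
contact_force: [4.4, 2.7, -3.4]
opening: 0.174
grasp_force: 59.9
```

>>> send_rows:
  moves:
    - [[0.0001,0.0001,0.003,0,0,0,-1],[0.0001,0.0001,0.003,0,0,0,-1],[0.0001,0.0001,0.003,0,0,0,-1],[0.0001,0.0001,0.003,0,0,0,-1]]

```text
clock: 15.6
eef_pos: [554.9, -8.0, 213.7]
tcp_rot: [3.141, 0.0, -1.019]
contact_force: [3.3, 2.0, -3.6]
opening: 0.167
grasp_force: 59.6
```

>>> send_rows:
  moves:
    - [[0.0,0.0,0.003,0,0,0,-1],[0.0001,0.0,0.003,0,0,0,-1],[0.0,0.0,0.003,0,0,0,-1]]

```text
clock: 15.9
eef_pos: [555.1, -8.1, 222.9]
tcp_rot: [-3.142, -0.0, -1.019]
contact_force: [2.8, 1.6, -3.2]
opening: 0.171
grasp_force: 59.5
```

>>> send_rows:
  moves:
    - [[-0.0001,0.0,0.003,0,0,0,-1],[0.0,0.0,0.003,0,0,0,-1],[0.0,0.0,0.001,0,0,0,-1]]

```text
clock: 16.2
eef_pos: [555.2, -8.1, 230.1]
tcp_rot: [-3.141, -0.0, -1.019]
contact_force: [2.6, 1.8, -2.9]
opening: 0.171
grasp_force: 59.4
```

>>> send_rows:
  moves:
    - [[0.003,0.0018,0,0,0,0,-1],[0.003,0.0018,0,0,0,0,-1],[0,0,-0.006,0,0,0,-1],[0,0,-0.006,0,0,0,-1],[0,0,-0.006,0,0,0,-1],[0,0,-0.006,0,0,0,-1],[0,0,-0.006,0,0,0,-1],[0,0,-0.006,0,0,0,-1],[0,0,-0.006,0,0,0,-1],[0,0,-0.004,0,0,0,-1]]

```text
clock: 17.2
eef_pos: [560.9, -4.4, 183.0]
tcp_rot: [3.141, 0.0, -1.019]
contact_force: [0.4, 0.3, -0.5]
opening: 0.171
grasp_force: 59.1
```

>>> send_rows:
  moves:
    - [[0,0,0,0,0,0,-1],[0,0,-0.001,0,0,0,-1],[0,0,-0.001,0,0,0,-1],[0,0,0,0,0,0,-1]]

```text
clock: 17.6
eef_pos: [561.2, -4.4, 181.8]
tcp_rot: [-3.141, -0.0, -1.019]
contact_force: [-0.1, -0.1, -1.1]
opening: 0.17
grasp_force: 59.1
```

>>> send_rows:
  moves:
    - [[0,0,-0.0008,0,0,0,-1],[0,0,-0.0007,0,0,0,-1],[0,0,0,0,0,0,-1]]

```text
clock: 17.9
eef_pos: [561.6, -4.4, 180.7]
tcp_rot: [-3.14, -0.001, -1.019]
contact_force: [-0.4, -0.8, 4.6]
opening: 0.167
grasp_force: 59.6
```

>>> send_rows:
  moves:
    - [[-0.0008,-0.0005,0.0004,0,0,0,-1],[-0.0009,-0.0005,0,0,0,0,-1],[-0.0008,-0.0005,0,0,0,0,-1],[-0.0009,-0.0005,0,0,0,0,-1],[-0.0008,-0.0005,0,0,0,0,-1],[-0.0009,-0.0005,0,0,0,0,-1],[-0.0008,-0.0005,0,0,0,0,-1],[0,0,0,0,0,0,-1]]

```text
clock: 18.7
eef_pos: [555.4, -7.9, 180.7]
tcp_rot: [-3.141, -0.0, -1.019]
contact_force: [1.8, 1.8, 2.5]
opening: 0.171
grasp_force: 59.6
```

>>> send_rows:
  moves:
    - [[-0.0009,-0.0005,0,0,0,0,-1],[-0.0004,-0.0003,0,0,0,0,-1],[0,0,0,0,0,0,-1]]

```text
clock: 19.0
eef_pos: [554.5, -8.5, 180.8]
tcp_rot: [-3.14, -0.0, -1.019]
contact_force: [4.6, 3.5, 2.9]
opening: 0.168
grasp_force: 60.0
```

Pressed at ~5.8 N. Second stroke.

>>> send_rows:
  moves:
    - [[0.0001,0.0001,0.003,0,0,0,-1],[0.0,0,0.003,0,0,0,-1],[0.0001,0.0001,0.003,0,0,0,-1],[0.0001,0,0.003,0,0,0,-1],[0.0001,0.0001,0.003,0,0,0,-1]]

```text
clock: 19.5
eef_pos: [554.2, -8.2, 194.9]
tcp_rot: [-3.141, 0.001, -1.019]
contact_force: [4.5, 2.2, -5.0]
opening: 0.173
grasp_force: 59.7
```

>>> send_rows:
  moves:
    - [[0.0001,0,0.003,0,0,0,-1],[0.0,0.0001,0.003,0,0,0,-1],[0.0001,0,0.003,0,0,0,-1],[0.0,0.0001,0.003,0,0,0,-1],[0.0001,0,0.003,0,0,0,-1],[0,0,0.003,0,0,0,-1]]

```text
clock: 20.1
eef_pos: [554.3, -8.0, 212.9]
tcp_rot: [3.141, 0.001, -1.019]
contact_force: [5.1, 3.5, -4.2]
opening: 0.166
grasp_force: 59.8
```

>>> send_rows:
  moves:
    - [[0.0001,0.0001,0.003,0,0,0,-1],[0.0001,0.0001,0.003,0,0,0,-1],[0.0001,0,0.003,0,0,0,-1],[0.0001,0,0.003,0,0,0,-1],[0.0001,0.0001,0.003,0,0,0,-1],[0,0,0.002,0,0,0,-1]]

```text
clock: 20.7
eef_pos: [555.0, -8.0, 230.8]
tcp_rot: [-3.142, -0.0, -1.019]
contact_force: [2.7, 1.4, -3.1]
opening: 0.173
grasp_force: 59.5
```

Both strokes done. Retreat from strip, lift out, and go back over the holder.

>>> send_rows:
  moves:
    - [[0.003,0.0018,0,0,0,0,-1],[0.003,0.0018,0,0,0,0,-1],[0,0,0.01,0,0,0,-1],[0,0,0.01,0,0,0,-1],[0,0,0.01,0,0,0,-1],[0,0,0.01,0,0,0,-1],[0,0,0.01,0,0,0,-1],[0,0,0.01,0,0,0,-1],[0,0,0.01,0,0,0,-1],[0,0,0.012,0,0,0,-1]]

```text
clock: 21.7
eef_pos: [560.9, -4.3, 313.3]
tcp_rot: [3.142, 0.0, -1.019]
contact_force: [0.1, -0.5, -0.9]
opening: 0.17
grasp_force: 59.1
```

>>> send_rows:
  moves:
    - [[-0.0031,-0.0192,0,-0.0136,-0.0299,0.0828,-1],[-0.0031,-0.0192,0,-0.0136,-0.0299,0.0828,-1],[-0.0031,-0.0192,0,-0.0136,-0.0299,0.0828,-1],[-0.0031,-0.0192,0,-0.0136,-0.0299,0.0828,-1],[-0.0031,-0.0192,0,-0.0136,-0.0299,0.0828,-1],[-0.0031,-0.0192,0,-0.0136,-0.0299,0.0828,-1],[-0.0031,-0.0192,0,-0.0136,-0.0299,0.0828,-1],[-0.0031,-0.0192,0,-0.0136,-0.0299,0.0828,-1],[-0.0031,-0.0192,0,-0.0136,-0.0299,0.0828,-1],[-0.0031,-0.0192,0,-0.0136,-0.0299,0.0828,-1]]

```text
clock: 22.7
eef_pos: [530.0, -197.0, 313.3]
tcp_rot: [-3.085, -0.316, -0.189]
contact_force: [0.3, -0.4, -0.7]
opening: 0.17
grasp_force: 58.9
```

>>> send_rows:
  moves:
    - [[-0.0031,-0.0192,0,-0.0136,-0.0299,0.0828,-1],[-0.0031,-0.0192,0,-0.0136,-0.0299,0.0828,-1],[-0.0031,-0.0192,0,-0.0136,-0.0299,0.0828,-1],[-0.0031,-0.0192,0,-0.0136,-0.0299,0.0828,-1],[0,0,-0.012,0,0,0,-1],[0,0,0,0,0,0,-1],[0,0,0,0,0,0,-1]]

```text
clock: 23.4
eef_pos: [517.6, -272.3, 300.2]
tcp_rot: [-3.138, -0.433, 0.158]
contact_force: [-0.6, 0.2, -0.5]
opening: 0.172
grasp_force: 59.1
```

Run:
```python
from h import *
c=save("wrist","w5");s=sense();print(s["clock"],s["eef_pos"],s["tcp_rot"],s["contact_force"])
T=R.from_euler('xyz',s["tcp_rot"]).as_matrix();print(T[:,2])
a=np.array([-.417,-.068,.906]);u=np.array([.894,.146,.42])
fl=np.array([639,-253.4,21.]);g=np.array([566.8,-264.5,167.7])+u*6  # TCP when seated on tube axis
e=g-s["eef_pos"];print("to seat",e,"along",e@-a,"perp",e+a*(e@-a)*1)
M=fl+104*a;B=s["eef_pos"]+T[:,2]*162.5
o=c["img"][:,:,::-1].copy();th=np.linspace(0,2*np.pi,100)
def circ(P,r,ax,col):
    v=np.cross(ax,[0,1,0]);v/=np.linalg.norm(v);w=np.cross(ax,v)
    for q in proj(c,P+r*np.outer(np.cos(th),v)+r*np.outer(np.sin(th),w)):cv2.circle(o,tuple(int(t) for t in q),0,col,-1)
circ(M,17,a,(0,255,0));circ(B,11,-T[:,2],(255,0,255));circ(B-T[:,2]*36,11,-T[:,2],(255,255,0))
q=proj(c,M)[0].astype(int);x0,y0=max(q[0]-80,0),max(q[1]-50,0)
cv2.imwrite("pics/w5c.png",cv2.resize(o[y0:y0+120,x0:x0+160],None,fx=5,fy=5,interpolation=cv2.INTER_CUBIC));print(x0,y0)
```

```text
23.45 [ 517.9006958  -272.21812202  300.5904204 ] [-3.1391689  -0.43349958  0.15921297] [ 0.65381589  0.81041285 -1.21364243]
[ 0.41435113  0.068988   -0.90749865]
to seat [  54.2633042     8.59412202 -130.3704204 ] along 141.32779903606996 perp [-4.67038799 -1.01616831 -2.32743448]
251 165
```

View pics/w5c.png

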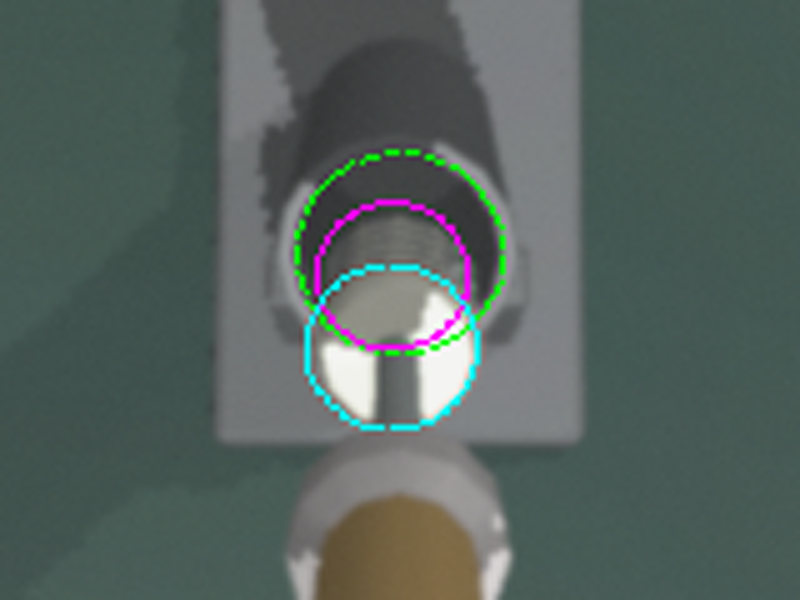

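Crop: green projected tube mouth matches the real mouth; the head (magenta/cyan circles) is ~5 mm too far up-slope, which I correct first; then slide in with force checks.

>>> send_rows:
  moves:
    - [[-0.0023,-0.0005,-0.0012,0,0,0,-1],[-0.0024,-0.0005,-0.0012,0,0,0,-1],[0.0042,0.0007,-0.0091,0,0,0,-1],[0.0042,0.0007,-0.0091,0,0,0,-1],[0.0042,0.0007,-0.0091,0,0,0,-1],[0.0042,0.0007,-0.0091,0,0,0,-1],[0.0042,0.0007,-0.0091,0,0,0,-1]]

```text
clock: 24.15
eef_pos: [534.4, -270.4, 251.5]
tcp_rot: [-3.139, -0.434, 0.16]
contact_force: [-0.0, -0.1, -2.0]
opening: 0.171
grasp_force: 59.1
```

>>> send_rows:
  moves:
    - [[0.0042,0.0007,-0.009,0,0,0,-1],[0.0042,0.0007,-0.009,0,0,0,-1],[0.0042,0.0007,-0.009,0,0,0,-1],[0.0042,0.0007,-0.009,0,0,0,-1],[0,0,0,0,0,0,-1]]

```text
clock: 24.65
eef_pos: [550.8, -267.3, 215.1]
tcp_rot: [-3.139, -0.433, 0.159]
contact_force: [-0.4, -0.4, -0.5]
opening: 0.17
grasp_force: 59.1
```

>>> send_rows:
  moves:
    - [[0.0042,0.0007,-0.009,0,0,0,-1],[0.0042,0.0007,-0.009,0,0,0,-1],[0.0042,0.0007,-0.009,0,0,0,-1],[0.0042,0.0007,-0.009,0,0,0,-1],[0,0,0,0,0,0,-1]]

```text
clock: 25.15
eef_pos: [567.5, -264.4, 178.9]
tcp_rot: [-3.138, -0.432, 0.159]
contact_force: [-0.3, -0.2, -0.6]
opening: 0.169
grasp_force: 59.1
```

>>> send_rows:
  moves:
    - [[0.0015,0.0002,-0.0032,0,0,0,-1],[0.0015,0.0002,-0.0032,0,0,0,-1],[0,0,0,0,0,0,-1]]

```text
clock: 25.45
eef_pos: [570.7, -264.6, 174.1]
tcp_rot: [-3.14, -0.434, 0.16]
contact_force: [-0.1, -0.4, -0.6]
opening: 0.169
grasp_force: 59.1
```

>>> send_rows:
  moves:
    - [[0.0004,0.0001,-0.0009,0,0,0,-1],[0.0004,0.0001,-0.0009,0,0,0,-1],[0,0,0,0,0,0,-1]]

```text
clock: 25.75
eef_pos: [571.5, -264.4, 172.5]
tcp_rot: [-3.14, -0.434, 0.16]
contact_force: [-0.2, -0.3, -0.7]
opening: 0.172
grasp_force: 59.1
```

>>> send_rows:
  moves:
    - [[0.0004,0.0001,-0.0009,0,0,0,-1],[0.0004,0.0001,-0.0009,0,0,0,-1],[0,0,0,0,0,0,-1]]

```text
clock: 26.05
eef_pos: [572.2, -264.2, 170.6]
tcp_rot: [-3.14, -0.434, 0.16]
contact_force: [0.5, -0.2, -1.1]
opening: 0.169
grasp_force: 59.1
```

>>> send_rows:
  moves:
    - [[0.0004,0.0001,-0.0009,0,0,0,-1],[0,0,0,0,0,0,-1]]

```text
clock: 26.25
eef_pos: [572.8, -264.3, 170.5]
tcp_rot: [-3.141, -0.435, 0.16]
contact_force: [-4.3, 0.2, 6.7]
opening: 0.17
grasp_force: 60.1
```

Floor felt. Lay it against the tube's lower side gently, then release.

>>> send_rows:
  moves:
    - [[-0.0012,-0.0001,0.0003,0,0,0,-1],[-0.0009,-0.0001,-0.0004,0,0,0,-1],[-0.0009,-0.0002,-0.0004,0,0,0,-1],[-0.0009,-0.0001,-0.0004,0,0,0,-1],[0,0,0,0,0,0,-1]]

```text
clock: 26.75
eef_pos: [568.6, -264.6, 168.7]
tcp_rot: [-3.14, -0.434, 0.16]
contact_force: [0.2, -0.1, -1.3]
opening: 0.172
grasp_force: 59.1
```

>>> send_rows:
  moves:
    - [[-0.0009,-0.0001,-0.0004,0,0,0,-1],[-0.0006,-0.0001,-0.0004,0,0,0,-1],[0,0,0,0,0,0,-1],[0,0,0,0,0,0,0.0],[0,0,0,0,0,0,0.5],[0,0,0,0,0,0,1],[0,0,0,0,0,0,1],[0,0,0,0,0,0,1],[0,0,0,0,0,0,1],[0,0,0,0,0,0,1]]

```text
clock: 27.75
eef_pos: [567.2, -264.8, 168.1]
tcp_rot: [-3.14, -0.434, 0.16]
contact_force: [-0.2, -0.4, 0.5]
opening: 1.001
grasp_force: 0.0
```

>>> send_rows:
  moves:
    - [[-0.0042,-0.0007,0.009,0,0,0,1],[-0.0042,-0.0007,0.009,0,0,0,1],[-0.0042,-0.0007,0.009,0,0,0,1],[-0.0042,-0.0007,0.009,0,0,0,1],[-0.0042,-0.0007,0.009,0,0,0,1],[-0.0042,-0.0007,0.009,0,0,0,1],[-0.0042,-0.0007,0.009,0,0,0,1],[-0.0042,-0.0007,0.009,0,0,0,1],[-0.0042,-0.0007,0.009,0,0,0,1],[-0.0042,-0.0007,0.009,0,0,0,1]]

```text
clock: 28.75
eef_pos: [524.9, -271.9, 258.8]
tcp_rot: [-3.14, -0.434, 0.16]
contact_force: [0.3, -0.1, 0.2]
opening: 1.0
grasp_force: 0.0
```

Run:
```python
from h import *
c=save("wrist","w6");s=sense();print(s["clock"],s["eef_pos"],s["opening"],s["contact_force"])
print(proj(c,[550,-268,200.5]))
t=load("top4");t2=save("top","top6")
cv2.imwrite("pics/end.png",np.vstack([cv2.resize(c["img"],(400,300)),cv2.resize(t2["img"],(400,300))])[:,:,::-1])
```

```text
28.8 [ 525.01157511 -272.30131764  260.27439808] 1.004452634642464 [ 0.56612545 -0.76208265  1.00169825]
[[329.40471196 275.00556322]]
```

View pics/end.png

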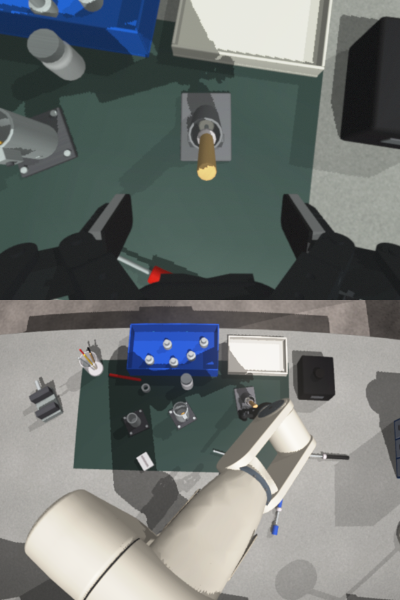

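The brush stands in its holder (handle end ≈(207,173) in the half-size wrist view, as at the start). Jar, bushing and box are undisturbed and the gripper is clear.

```bash
python3 -c "
from rig import *
print(sign_off())"
```

```text
the job is handed in; nothing more can be done
None
```

The job is handed in: I scrubbed the strip in two strokes, pressed at about 3–6 N from the bottom plate up to the rim, and stood the brush back head down in its holder; the jar, bushing and box look undisturbed in the final pictures, at about 29 s.

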